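# Bolt the long sample case shut

### The arm

A 6-joint arm with a two-finger parallel gripper is mounted at the origin on the work surface. World frame = base frame: x ahead of the robot, y to its left, z up, the work surface at z = 0. Lengths are in m, angles in rad, forces in N, time in s.
With the tool pointing down it reaches from about 0.275 to 0.975 m from the base axis. Payload 8.4 kg.
Tool frame: the origin (TCP) lies between the finger pads; the fingertips stand robot.nose_length ahead of it and the grasp point (between the pads) is the TCP (robot.nose_length is the distance from the TCP to the fingertips, in m); z points along the fingers, y is the direction in which the jaws open and shut (so a half turn about z gives the same grasp; the last joint's range is limited). The gripper opens to 92 mm and grips with 3 to 60 N. Pads are 20 mm wide; open, the fingers measure 128 mm over their backs; the gripper's body (75 mm by 189 mm) begins 69 mm behind the grasp point.
Start: joints at [1.335, 0.353, 1.633, -0, 1.155, -0.002], TCP at [0.145, 0.608, 0.234] pointing down, gripper open.
Joint ranges: [-2.63, 2.63], [-0.92, 2.1], [0.06, 2.66], [-1.3, 4.44], [0, 2.69], [-3.02, 3.02]. Speed limits (rad/s): [2.22, 2.22, 2.79, 3.14, 3.14, 3.14].

### API

Orientations are given as a unit quaternion [w, x, y, z].
In Python, from bench import robot, imaging gives the robot as it stands.
- The arm moves only by the tool jog_arm, never from a script. Its argument "motion" is text: rows parted by semicolons, each of 7 numbers parted by spaces: the shift along the tool's x, y, z in m, then the turn, a rotation vector about the tool's x, y, z in rad, then the finger opening in m, from 0 to 0.0919. A call has 1 to 5 rows; each row shifts and turns the commanded pose from where the row before left it, along the tool's axes as they then stand; what a row does not reach is not made up. A row lasts 1/10 s, in which the tool goes at most 50 mm and 8.59 degrees, less where a joint would pass 70% of its speed; a pose out of reach is approached as far as the arm can. A call with a gripper value outside its range is refused whole. The fingers move at their own pace and stop on an object; the grip force is fixed at half the most. Time passes only in rows, so rows that do not move let the fingers close. It gives the time, the measured TCP pose, the force and the opening at its end, in the units of the state.
- robot.get_obs(): the state, without advancing time (a new reading comes with each control period).
- imaging.get_image(name): name is "scene" or "top"; returns (picture, depth): 420x560x3 uint8, blue, green, red; 420x560 float32, m along the optical axis (not along the pixel's ray), 0 where there is no reading.
- imaging.get_calibration(name): a dict with "camera_matrix" (3x3 intrinsics, pixels), "rvec" (rotation vector, rad) and "tvec" (3), from world to camera coordinates, as OpenCV has them. Camera axes: x right, y down, z forward; pixel columns grow to the right and rows downward; lengths in m; the calibration is good to about 2 mm. A picture is of the moment at which its call begins. get_calibration takes no time and is no camera call.
- robot.finish_job(): hands the job in, once; it reports no verdict.
Trained networks look in the newest picture that a camera, given by its name, has taken for a name from the list of things; names that differ only in an ending like _2 or _b are one class to them, and where a whole thing is asked for, a point or a joint stands for the part that bears it (a point fixed in the world has none). Each returns a list of dicts, best first, with "conf" (0 to 1); they miss things now and then, are a little off and sometimes report something else, mostly with a low value. They report only what shows in the picture. A call takes as long as a camera call.
- imaging.trace(camera, name): "mask" (420x560 bool, what is visible of it) and "extent" ([left, top, right, bottom] in pixels, round what is visible of it).
The state is a dict: "clock": time; "qpos": joint angles; "qvel": joint speeds; "tau": joint torques, N m; "tool_pos": TCP position; "orientation": TCP orientation; "force": force on the tool from outside, world axes, zero at the start; "moment": the same for the moment, N m; "gripper_width": opening from 0.0 (shut) to 1.0 (fully open).
Only numpy, scipy, OpenCV 4.12 (cv2) and the standard library are available. Lean on these libraries where they do the work, as an engineer would, in place of code of your own. Each camera call takes 0.05 s, during which the arm holds its last target.

### The job

Bolt the lid of the longer of the two white sample cases: slide its barrel bolt all the way across the gap between the lid's two leaves into the keeper, then turn the bolt's handle fully down into the notch of its guide rail, and let go. Leave the bolt of the smaller, square case as it is.

Things in the scene. Friction and masses are not known exactly. Their poses are not given: they have to be found in the camera images.
- long_case: Longer white case, fixed, 170 (x) by 260 (y) by 90 mm high, two-leaf aluminium lid. Origin: centre of its underside, z up. Bolt bar 14 mm thick on the lid along y at x = 0, axis 112 mm up; it shuts towards +y. Its handle's black ball knob, 20 mm across, on a 10 mm stem, is centred at x = -0.050 sin(a), y = -0.095 + s, z = 0.112 + 0.050 cos(a) m in this frame (s: joint bolt, a: joint bolt_handle).
- bolt (a joint): Slide of the long case's bolt along the case's +y, m: 0 drawn back, 0.060 fully across, at its stop in the keeper. Starts at 0 to 0.012, stays where left, moves at about 2.5 N. Straps and keeper over the bar: y = -11 to 45 mm in the case's frame, 30 mm wide, top 124 mm up. A low wall stands on the bar's +x side: x = 11 to 17 mm, top 119 mm up.
- bolt_handle (a joint): Turn of that bolt's handle about the bar, rad: 0 straight up, growing towards the case's -x side, 1.5 fully down, nearly level. Starts at 0.05 to 0.4, stays where left; 1 to 2 N at the knob turns it. A guide rail along the bar (x = -20 to -26 mm, top 128 mm up) stops it at about 0.7 except at its notch (y = -51 to -21 mm), which the stem enters only when the bolt is past 0.049.
- short_bolt_knob (a point): Centre of the like black knob (20 mm across) on the short bolt of the smaller, square case (160 by 160 by 90 mm, fixed), which is to be left alone.

How it is judged:
On the way:
1. the long case's bolt is slid across with its handle still up (value of joint bolt above 0.045 m and value of joint bolt_handle below 1 rad).
At the end, for the whole second after the job is handed in: The long case's bolt is across (at least 46 of its 60 mm) and its handle is down in the notch (turned at least 1.3 of 1.5 rad), at rest (value of joint bolt above 0.046 m and value of joint bolt_handle above 1.3 rad and velocity of joint bolt_handle below 0.05 rad/s); the robot touches nothing.
It fails at once if the knob of the smaller case's bolt was moved by more than 10 mm (distance of short_bolt_knob from where it was at the start of the episode above 0.01 m).
It also fails if it takes over 42 s, if anything falls off the work surface, if the arm or the gripper's body presses on something with over 40 N, if the wrist force passes 120 N, or if a joint passes its speed limit or range.

## Working session

There is one attempt and no reset: what is moved stays moved. The work goes in short steps, Python scripts to look and compute and a tool call to move; the robot and the scene stay as the last step left them, time stands still between calls to the robot, and variables do not carry over. Pictures are saved under pics/ and viewed, and the job is handed in when it is done.

Besides the shell and the picture viewer there is one more tool, called after "Call:" as a command line: name --argument value ..., lists and objects as JSON in quotes. jog_arm: Moves the arm, as the interface text tells. Its arguments: {"type":"object","properties":{"motion":{"type":"string"}},"required":["motion"]}

```bash
ls; mkdir -p pics
cat > h.py <<'E'
import numpy as np, cv2
from bench import robot, imaging
def cal(n):
    c=imaging.get_calibration(n); R,_=cv2.Rodrigues(np.array(c["rvec"],float)); return np.array(c["camera_matrix"],float),R,np.array(c["tvec"],float).reshape(3)
def world(n,depth):
    K,R,t=cal(n); h,w=depth.shape; u,v=np.meshgrid(np.arange(w),np.arange(h))
    P=np.stack([(u-K[0,2])/K[0,0]*depth,(v-K[1,2])/K[1,1]*depth,depth],-1)
    return (P-t)@R
E
python3 - <<'E'
from h import *
print(robot.get_obs(), robot.nose_length)
for n in ["scene","top"]:
    p,d=imaging.get_image(n); cv2.imwrite(f"pics/{n}0.png",p); np.savez(f"{n}0.npz",p=p,d=d)
    for k in ["long_case","bolt","bolt_handle","short_bolt_knob"]:
        r=imaging.trace(n,k); print(n,k,[(x["conf"],x["extent"],int(x["mask"].sum())) for x in r])
        if r: np.save(f"{n}_{k}.npy",r[0]["mask"])
E
```

```text
pics
{'clock': 0.0, 'qpos': array([ 1.33461251e+00,  3.53676653e-01,  1.63413371e+00,  1.97820967e-07,
        1.15522731e+00, -2.35900786e-03]), 'qvel': array([ 0.00025926, -0.00138593,  0.00023516, -0.00192002, -0.00047566,
        0.0002385 ]), 'tau': array([-2.11573773e-03, -5.93852162e+01, -3.34207892e+01,  6.93783187e-02,
        2.36371154e-02, -1.40352513e-04]), 'tool_pos': array([0.14467427, 0.60752767, 0.23284607]), 'orientation': array([-8.60604445e-05,  1.16646257e-01,  9.93173262e-01, -7.17366297e-04]), 'force': array([-0.33077228, -0.18077953, -0.53131095]), 'moment': array([-0.02100294, -0.02216505, -0.0185992 ]), 'gripper_width': 0.9961427604468582} 0.019
scene long_case [(0.61, [331.1, 222.6, 482.2, 324.5], 13114)]
scene bolt [(0.89, [350.1, 221.0, 401.8, 255.7], 518)]
scene bolt_handle [(0.55, [350.7, 222.7, 364.3, 254.0], 215)]
scene short_bolt_knob [(0.46, [170.0, 174.3, 178.0, 196.9], 165)]
top long_case [(0.95, [51.2, 137.2, 226.1, 266.6], 16458)]
top bolt [(0.69, [134.7, 179.8, 196.7, 196.0], 581)]
top bolt_handle [(0.53, [176.7, 177.5, 192.2, 196.2], 199)]
top short_bolt_knob [(0.79, [422.7, 200.3, 446.0, 218.0], 256)]
```

View pics/scene0.png

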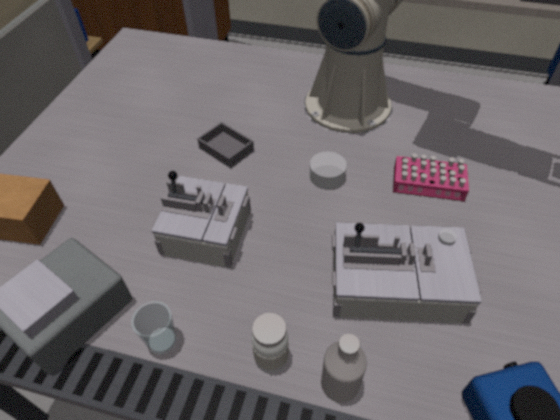

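View pics/top0.png

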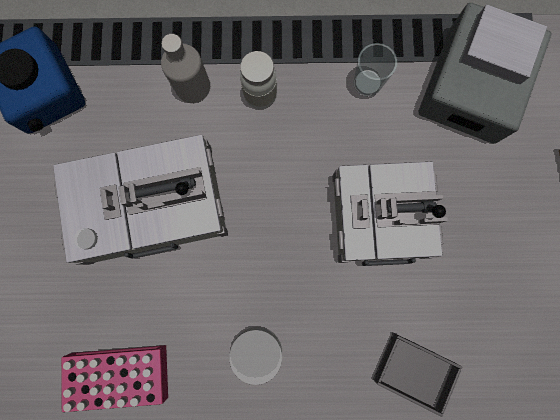

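Run:
```python
from h import *
for n in ["top","scene"]:
    z=np.load(f"{n}0.npz"); W=world(n,z["d"]); K,R,t=cal(n); print(n,"cam",-R.T@t)
    m=np.load(f"{n}_long_case.npy"); ok=m&(z["d"]>0)&(W[...,2]>.06)&(W[...,2]<.118)
    P=W[ok]; print("zmed",np.median(P[:,2]))
    r=cv2.minAreaRect(P[:,:2].astype(np.float32)); print("rect",r)
    for k in ["bolt","bolt_handle","short_bolt_knob"]:
        m=np.load(f"{n}_{k}.npy")&(z["d"]>0); P=W[m]; print(k,np.median(P,0),P.min(0),P.max(0))
        dark=m&(z["p"].max(-1)<70)&(W[...,2]>.13); 
        if dark.any(): print("  dark",dark.sum(),W[dark].mean(0),W[dark].min(0),W[dark].max(0))
```

```text
top cam [ 0.44632259 -0.04686761  0.81136842]
zmed 0.09016185837947063
rect ((0.5639241337776184, 0.19982215762138367), (0.17754057049751282, 0.274349570274353), 11.379522323608398)
bolt [0.57525425 0.13265443 0.11858212] [0.5590895  0.09571232 0.09206486] [0.59711192 0.18992584 0.17208565]
  dark 136 [0.56805394 0.1050094  0.16438037] [0.5590895  0.09697078 0.13110288] [0.58326237 0.11522273 0.17208565]
bolt_handle [0.5709916  0.10487257 0.16265261] [0.5590895  0.09697078 0.09203019] [0.59324556 0.11759882 0.17208565]
  dark 130 [0.56785186 0.10449396 0.16433962] [0.5590895  0.09697078 0.13110288] [0.58326237 0.11300445 0.17208565]
short_bolt_knob [ 0.53454138 -0.27827307  0.16183592] [ 0.52017364 -0.29435069  0.09154919] [ 0.55173443 -0.27181437  0.17129929]
  dark 162 [ 0.53016108 -0.27936706  0.16229582] [ 0.52017364 -0.29025111  0.13061941] [ 0.54293761 -0.27181437  0.17129929]
scene cam [1.11248405 0.11352638 0.82622908]
zmed 0.09058290732969226
rect ((0.5698913931846619, 0.2002955824136734), (0.1720699816942215, 0.27331554889678955), 11.547343254089355)
bolt [0.58082242 0.12310864 0.11951084] [0.52721893 0.09554153 0.09273383] [0.5975796  0.18982945 0.17037406]
  dark 117 [0.57791108 0.10723012 0.15349264] [0.56638424 0.09943267 0.13008299] [0.58655374 0.11390479 0.17037406]
bolt_handle [0.57971043 0.10766921 0.14098632] [0.52721893 0.09724508 0.09273383] [0.5975796  0.11817208 0.17037406]
  dark 117 [0.57791108 0.10723012 0.15349264] [0.56638424 0.09943267 0.13008299] [0.58655374 0.11390479 0.17037406]
short_bolt_knob [ 0.54019393 -0.28014064  0.14479313] [ 0.5257194  -0.28991067  0.10534499] [ 0.55388346 -0.27286351  0.17331787]
  dark 98 [ 0.53782077 -0.27931807  0.15439892] [ 0.52799739 -0.28749677  0.13031854] [ 0.54548875 -0.27286351  0.17331787]
```

Run:
```python
from h import *
p=np.load("top0.npz")["p"]
cv2.imwrite("pics/c1.png",cv2.resize(p[130:270,45:235],None,fx=4,fy=4,interpolation=cv2.INTER_CUBIC))
p=np.load("scene0.npz")["p"]
cv2.imwrite("pics/c2.png",cv2.resize(p[210:320,320:490],None,fx=4.5,fy=4.5,interpolation=cv2.INTER_CUBIC))
z=np.load("top0.npz");W=world("top",z["d"])
th=np.radians(11.4);c=np.array([.567,.2])
ex=np.array([np.cos(th),np.sin(th)]);ey=np.array([-np.sin(th),np.cos(th)])
for n in ["top","scene"]:
    z=np.load(f"{n}0.npz");W=world(n,z["d"]);Q=np.stack([(W[...,:2]-c)@ex,(W[...,:2]-c)@ey,W[...,2]],-1)
    ok=(z["d"]>0)&(abs(Q[...,0])<.12)&(abs(Q[...,1])<.16)
    A=Q[ok]
    lid=A[(A[:,2]>.087)&(A[:,2]<.094)]
    print(n,"lid percentiles x",np.percentile(lid[:,0],[0,1,99,100]),"y",np.percentile(lid[:,1],[0,1,99,100]))
    # profile x of edges per y slice & height map
    for y0 in np.arange(-.12,.06,.01):
        s=A[(abs(A[:,1]-y0)<.005)]
        row=[]
        for x0 in np.arange(-.044,.045,.004):
            q=s[abs(s[:,0]-x0)<.002]; row.append("%4d"%(1000*np.median(q[:,2])) if len(q) else "   .")
        print("%5.0f"%(y0*1000)," ".join(row))
```

```text
top lid percentiles x [-0.08446583 -0.08307457  0.08363869  0.08574681] y [-0.12992096 -0.12772874  0.1274257   0.13077151]
 -120   89   90   89   89   90   93   91   89   89   90   90   90   89   89   91   90   89   89   90   90   90   89   89
 -110   89   89   90   89   89  115  128   93   92   93   93   93   93   92  107  118    .   93   92   90   89   88   90
 -100   89   89   89   89   90  124  160  165  162  101  115  119  117  116  111  118    .   93   92   89   89   89   89
  -90   90   89   90   89   91  126  166  168  165   93   94  123  120  117  117  119    .   92   91   89   90   90   89
  -80   89   89   89   90   90  118  127  164  162    .    .  118  119  115  114  119    .   93   92   89   90   89   89
  -70   90   89   90   89   90  116  127    .   93   92  116  118  118  113  112  118    .   93   92   89   90   90   90
  -60   91   90   89   89   91  116  127    .   93   92  113  118  118  116  111  118    .   94   92   89   89   89   89
  -50   89   90   90   89   90  104  126    .   93   93  113  118  117  116  111  119    .   91   91   89   89   89   89
  -40   
[... 2805 characters left out ...]
    .    .    .    .  118  124  123  120  119  114  117  102   93   92   93   90   90   90   91
   10   91   90   91   90   89   92   95  122  124  107  123  123  123  123  124  110   93   93   92   91   90   91   90
   20   89   90   89   90   92   89   90   89   88   91   90   84   89   90   89   87   89   89   89   89   89   88   89
   30   90   90   90   90   90   93   93   92   93   93   93   93   92   93   93   94   93   93   93   90   90   91   89
   40   90   90   90   90   92   93   92   90  123  102  122  123  123  124  123  110   94   93   93   91   90   90   90
   50   90   90    .   94   91    .    .   93    .   92   92   92   92   94   93   93   93   93   94   91   90   89   90
```

View pics/c1.png

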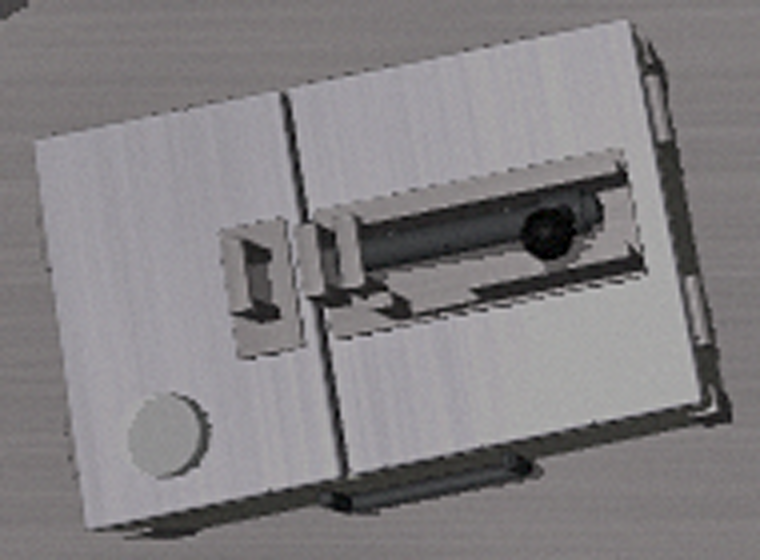

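View pics/c2.png

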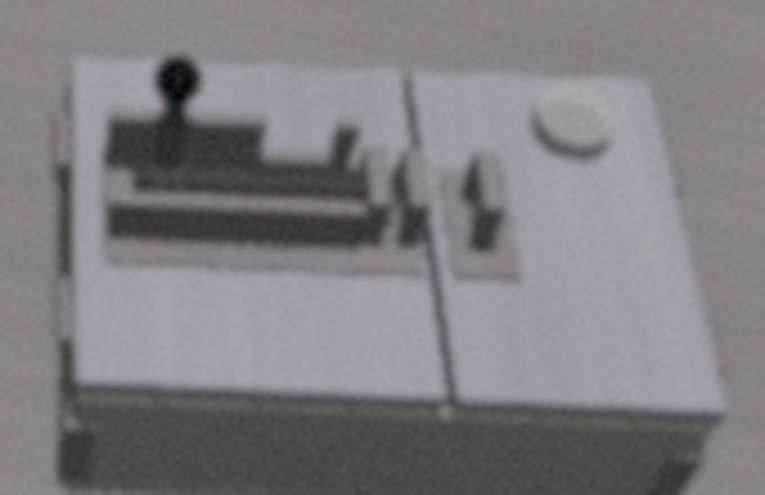

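Call:
jog_arm --motion "0 0 -0.01 0 0 -0.145 0.0919; 0 0 -0.01 0 0 -0.145 0.0919; 0 0 0 0 0 -0.143 0.0919"

```text
clock: 0.8
tool_pos: [0.145, 0.6087, 0.255]
orientation: [0.0, -0.102, 0.995, 0.001]
force: [-0.7, -0.6, -0.1]
gripper_width: 0.997
```

```bash
cat >> h.py <<'E'
th=np.radians(11.4);C=np.array([.5678,.2])
ex=np.array([np.cos(th),np.sin(th)]);ey=np.array([-np.sin(th),np.cos(th)])
def tocase(p): p=np.asarray(p); return np.concatenate([np.stack([(p[...,:2]-C)@ex,(p[...,:2]-C)@ey],-1),p[...,2:]],-1)
def tool():
    from scipy.spatial.transform import Rotation as Ro
    o=robot.get_obs(); q=o["orientation"]; R=Ro.from_quat([q[1],q[2],q[3],q[0]]).as_matrix()
    return o,np.array(o["tool_pos"]),R
E
python3 - <<'E'
from h import *
from scipy.optimize import least_squares
allp=[]
for n in ["top","scene"]:
    z=np.load(f"{n}0.npz");W=world(n,z["d"])
    Q=tocase(W); m=(z["d"]>0)&(Q[...,2]>.153)&(Q[...,2]<.18)&(abs(Q[...,0]+.01)<.025)&(abs(Q[...,1]+.09)<.025)
    P=Q[m]; allp.append(P)
    f=least_squares(lambda a:np.linalg.norm(P-a,axis=1)-.01,[-.014,-.092,.16],loss="soft_l1",f_scale=.001); print(n,len(P),f.x,f.cost)
P=np.vstack(allp)
f=least_squares(lambda a:np.linalg.norm(P-a,axis=1)-.01,[-.014,-.092,.16],loss="soft_l1",f_scale=.001); k=f.x;print("both",k)
w=np.r_[C+k[0]*ex+k[1]*ey,k[2]];print("world",w)
o,p,R=tool();print(p,"\n",R,"\ntool delta to knob",R.T@(w-p), "case y in tool",R.T@np.r_[ey,0])
E
```

```text
top 135 [-0.01763787 -0.09176117  0.15876094] 3.1175875387945704e-05
scene 94 [-0.01674163 -0.09300487  0.15925653] 3.471976094006848e-05
both [-0.01721743 -0.09223528  0.15896783]
world [0.56915323 0.10618126 0.15896783]
[0.14496824 0.60871499 0.25504802] 
 [[-9.79035859e-01 -2.03687364e-01  4.94960035e-04]
 [-2.03685929e-01  9.79034047e-01  2.09226654e-03]
 [-9.10750983e-04  1.94758758e-03 -9.99997689e-01]] 
tool delta to knob [-0.31284576 -0.57858587  0.09523849] case y in tool [-0.00615382  0.99997916  0.00195316]
```

Call:
jog_arm --motion "-0.022 -0.041 0 0 0 0 0.0919; -0.022 -0.041 0 0 0 0 0.0919; -0.022 -0.041 0 0 0 0 0.0919; -0.022 -0.041 0 0 0 0 0.0919; -0.022 -0.041 0 0 0 0 0.0919"

```text
clock: 1.3
tool_pos: [0.294, 0.4274, 0.2538]
orientation: [0.0, -0.1, 0.995, 0.0]
force: [1.3, 0.7, 1.1]
gripper_width: 1.002
```

Call:
jog_arm --motion "-0.022 -0.041 0 0 0 0 0.0919; -0.022 -0.041 0 0 0 0 0.0919; -0.022 -0.041 0 0 0 0 0.0919; -0.022 -0.041 0 0 0 0 0.0919; -0.022 -0.041 0 0 0 0 0.0919"

```text
clock: 1.8
tool_pos: [0.4426, 0.248, 0.2539]
orientation: [0.0, -0.099, 0.995, 0.0]
force: [0.6, 0.1, 0.1]
gripper_width: 0.999
```

Call:
jog_arm --motion "-0.022 -0.041 0 0 0 0 0.0919; -0.022 -0.041 0 0 0 0 0.0919; -0.022 -0.041 0 0 0 0 0.0919; -0.022 -0.041 0 0 0 0 0.0919; 0 0 0 0 0 0 0.07"

```text
clock: 2.3
tool_pos: [0.5633, 0.1024, 0.2537]
orientation: [0.001, -0.098, 0.995, -0.001]
force: [0.5, -0.7, -0.1]
gripper_width: 0.935
```

Run:
```python
from h import *
k=np.array([-.0172,-.0922,.159]);w=np.r_[C+k[0]*ex+k[1]*ey,k[2]]
o,p,R=tool();print(p,tocase(p),"delta",R.T@(w-p),o["clock"],R.T@np.r_[ey,0])
```

```text
[0.56334467 0.1024095  0.25368368] [-0.02365691 -0.09478453  0.25368368] delta [-0.00628603  0.00274519  0.09469066] 2.3 [ 0.00352988  0.9999927  -0.00146215]
```

Call:
jog_arm --motion "-0.003 0.001 0.03 0 0 0 0.06; -0.003 0.002 0.03 0 0 0 0.06; 0 0 0.02 0 0 0 0.06; 0 0 0.009 0 0 0 0.06; 0 0 0 0 0 0 0.06"

```text
clock: 2.8
tool_pos: [0.5647, 0.1106, 0.1636]
orientation: [-0.001, -0.1, 0.995, -0.0]
force: [-0.1, -0.2, -0.4]
gripper_width: 0.655
```

Run:
```python
from h import *
o,p,R=tool();print(tocase(p),o["force"])
a,_=imaging.get_image("scene");b,_=imaging.get_image("top")
cv2.imwrite("pics/d.png",np.hstack([cv2.resize(a[180:300,320:450],(390,360)),cv2.resize(b[120:260,100:250],(386,360))]))
```

```text
[-0.0207446  -0.08697641  0.16363858] [-0.09553657 -0.24580809 -0.3925107 ]
```

View pics/d.png

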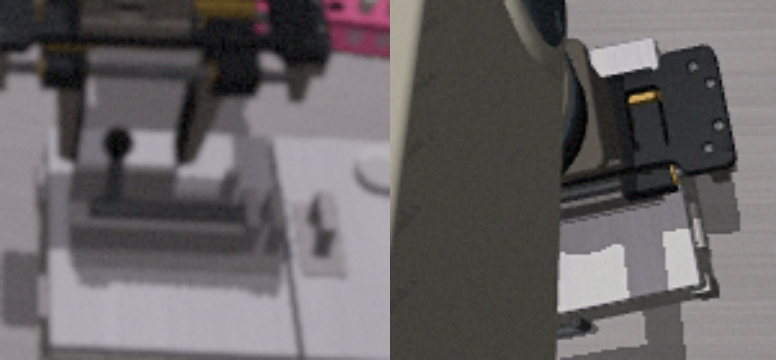

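The left crop shows the knob at about (118,142), between the fingers at about (70,140) and (188,140). I'll trim the offset and then close.

Call:
jog_arm --motion "-0.003 -0.005 0 0 0 0 0.06; 0 0 0 0 0 0 0.01; 0 0 0 0 0 0 0.01; 0 0 0 0 0 0 0.01; 0 0 0 0 0 0 0.01"

```text
clock: 3.4
tool_pos: [0.5695, 0.1061, 0.1647]
orientation: [0.0, -0.099, 0.995, 0.0]
force: [0.1, 0.0, 0.2]
gripper_width: 0.322
```

Call:
jog_arm --motion "0 0 0 0 0 0 0.01; 0 0 0 0 0 0 0.01; 0 0 0 0 0 0 0.01"

```text
clock: 3.7
tool_pos: [0.5695, 0.106, 0.1646]
orientation: [-0.0, -0.099, 0.995, -0.0]
force: [-0.2, -0.3, 0.4]
gripper_width: 0.193
```

Run:
```python
from h import *
o,p,R=tool();print(tocase(p),o["force"],o["gripper_width"]*.0919,R.T@np.r_[ey,0])
```

```text
[-0.0169424  -0.09243782  0.16460736] [-0.24680372 -0.25345683  0.37650477] 0.017773959018978013 [-2.70929184e-04  9.99999953e-01 -1.40126551e-04]
```

Call:
jog_arm --motion "0 0 0 0 0 0 0.01; 0 0 0 0 0 0 0.01"

```text
clock: 3.9
tool_pos: [0.5695, 0.106, 0.1646]
orientation: [-0.0, -0.099, 0.995, -0.0]
force: [-1.0, -1.3, 1.1]
gripper_width: 0.195
```

Run:
```python
from h import *
a,_=imaging.get_image("scene")
cv2.imwrite("pics/e.png",cv2.resize(a[180:300,320:450],(650,600),interpolation=cv2.INTER_CUBIC))
```

```text
(no output)
```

View pics/e.png

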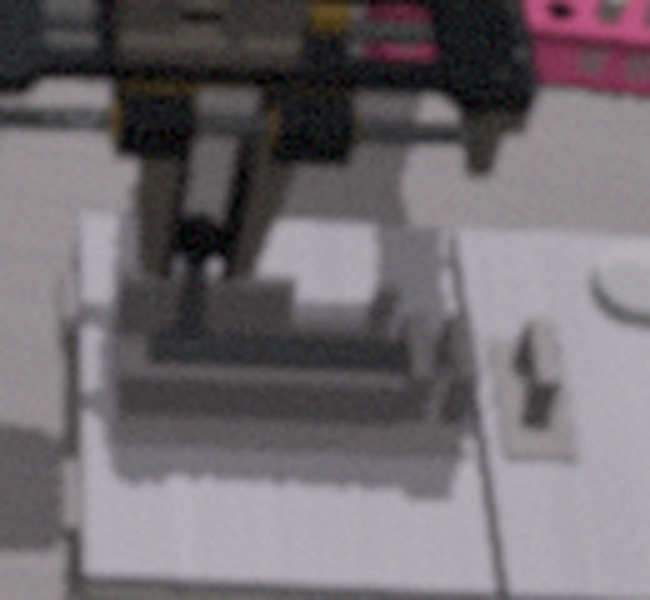

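The knob at about (200,238) is held between the fingertips. Next is the slide.

Call:
jog_arm --motion "0 0.01 0 0 0 0 0.01; 0 0.01 0 0 0 0 0.01; 0 0.01 0 0 0 0 0.01; 0 0.01 0 0 0 0 0.01; 0 0.006 0 0 0 0 0.01"

```text
clock: 4.45
tool_pos: [0.5601, 0.1525, 0.1646]
orientation: [-0.0, -0.1, 0.995, 0.0]
force: [0.4, -3.1, 1.1]
gripper_width: 0.193
```

Call:
jog_arm --motion "0 0.004 0 0 0 0 0.01; 0 0.004 0 0 0 0 0.01; 0 0.002 0 0 0 0 0.01; 0 0 0 0 0 0 0.01; 0 0 0 0 0 0 0.01"

```text
clock: 4.95
tool_pos: [0.5583, 0.1613, 0.1646]
orientation: [-0.0, -0.099, 0.995, 0.0]
force: [-0.6, 0.8, 1.8]
gripper_width: 0.195
```

Run:
```python
from h import *
o,p,R=tool();print(tocase(p),o["force"],o["gripper_width"]*.0919,R.T@np.r_[ey,0])
a,_=imaging.get_image("scene")
cv2.imwrite("pics/f.png",cv2.resize(a[180:300,320:450],(650,600),interpolation=cv2.INTER_CUBIC))
```

```text
[-0.01692932 -0.03603868  0.16458191] [-0.63823947  0.8492827   1.8441911 ] 0.017903486446343028 [3.26552565e-05 9.99999701e-01 7.72342257e-04]
```

View pics/f.png

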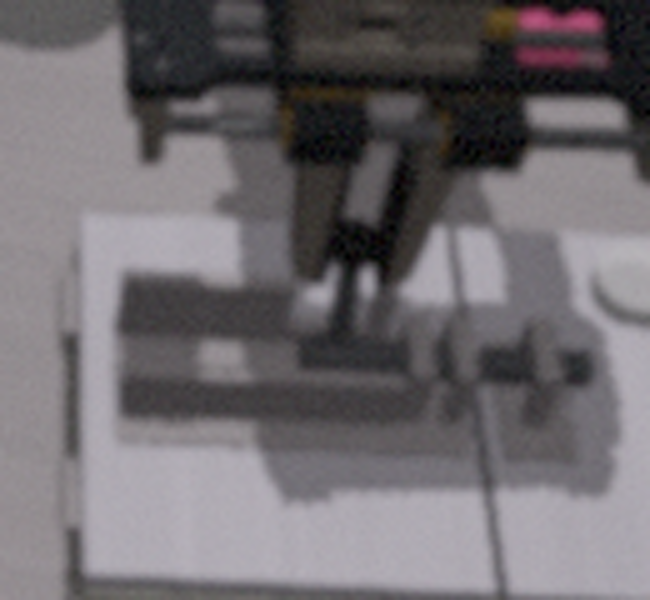

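The bolt tip passes through the keeper at about (575,368), and the stem is opposite the notch. Next I turn the handle along its arc.

Call:
jog_arm --motion "0.009 0 0.0043 0 0 0 0.01; 0.008 0 0.006 0 0 0 0.01; 0.0066 0 0.0075 0 0 0 0.01; 0 0 0 0 0 0 0.01"

```text
clock: 5.4
tool_pos: [0.5343, 0.1563, 0.1457]
orientation: [-0.0, -0.099, 0.995, 0.0]
force: [0.6, 2.3, -0.8]
gripper_width: 0.197
```

Call:
jog_arm --motion "0.005 0 0.0087 0 0 0 0.01; 0.0032 0 0.0095 0 0 0 0.01; 0.001 0 0.0064 0 0 0 0.01; 0 0 0 0 0 0 0.01; 0 0 0 0 0 0 0.01"

```text
clock: 5.9
tool_pos: [0.5255, 0.1544, 0.1216]
orientation: [-0.001, -0.099, 0.995, -0.0]
force: [-2.0, 2.5, 0.1]
gripper_width: 0.198
```

Run:
```python
from h import *
o,p,R=tool();print(tocase(p),o["force"],o["gripper_width"]*.0919)
a,_=imaging.get_image("scene")
cv2.imwrite("pics/g.png",cv2.resize(a[180:300,320:450],(650,600),interpolation=cv2.INTER_CUBIC))
```

```text
[-0.05044397 -0.0363839   0.12159428] [-2.03563679  2.54673992  0.10022919] 0.018150322228481175
```

View pics/g.png

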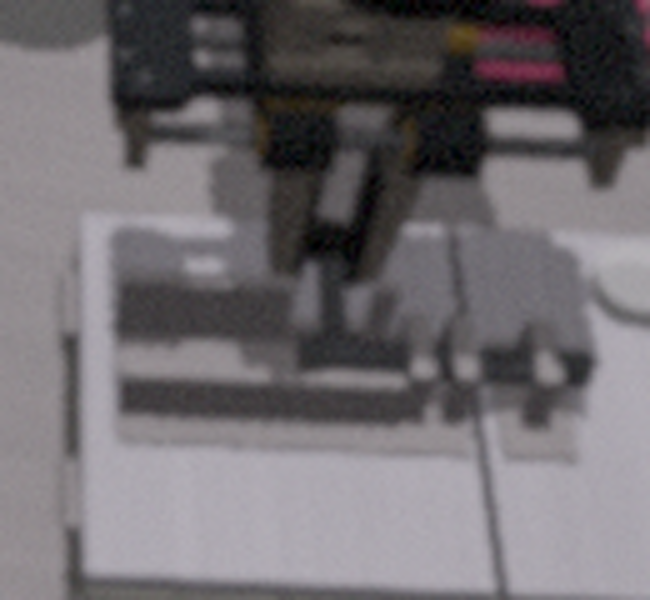

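The knob at about (330,240) went down with the fingers, and the stem lies in the notch. I'll open and rise.

Call:
jog_arm --motion "0 0 0 0 0 0 0.05; 0 0 0 0 0 0 0.05; 0 0 0 0 0 0 0.05; 0 0 0 0 0 0 0.05"

```text
clock: 6.35
tool_pos: [0.5266, 0.1544, 0.1224]
orientation: [0.0, -0.099, 0.995, -0.0]
force: [0.1, -0.0, -0.1]
gripper_width: 0.524
```

Call:
jog_arm --motion "0 0 -0.01 0 0 0 0.05; 0 0 -0.03 0 0 0 0.05; 0 0 -0.04 0 0 0 0.05; 0.04 0 -0.02 0 0 0 0.05; 0.045 0 0 0 0 0 0.05"

```text
clock: 6.85
tool_pos: [0.4448, 0.1382, 0.2258]
orientation: [0.003, -0.099, 0.995, 0.001]
force: [-0.2, 0.6, 0.8]
gripper_width: 0.541
```

Call:
jog_arm --motion "0.045 0 0 0 0 0 0.05; 0.03 0 0 0 0 0 0.05; 0 0 0 0 0 0 0.05; 0 0 0 0 0 0 0.05"

```text
clock: 7.25
tool_pos: [0.37, 0.123, 0.2232]
orientation: [0.001, -0.1, 0.995, 0.0]
force: [0.3, 0.6, -0.5]
gripper_width: 0.544
```

Run:
```python
from h import *
from scipy.optimize import least_squares
o,p,R=tool();print(tocase(p),o["force"],o["gripper_width"]*.0919,o["clock"])
ims=[]
for n in ["scene","top"]:
    a,d=imaging.get_image(n); ims.append(a); Q=tocase(world(n,d))
    m=(d>0)&(Q[...,2]>.108)&(Q[...,2]<.135)&(abs(Q[...,0]+.05)<.018)&(abs(Q[...,1]+.036)<.02)&(a.max(-1)<80)
    P=Q[m]
    if len(P)>10:
        f=least_squares(lambda k:np.linalg.norm(P-k,axis=1)-.01,[-.05,-.036,.115],loss="soft_l1",f_scale=.001);print(n,len(P),f.x, "a",np.arctan2(-f.x[0],f.x[2]-.112))
    r=imaging.trace(n,"short_bolt_knob"); print([(x["conf"],x["extent"]) for x in r][:2])
a,b=ims
cv2.imwrite("pics/h.png",np.hstack([cv2.resize(a[180:330,320:490],(400,353)),cv2.resize(b[120:260,60:240],(400,311+42))]))
```

```text
[-0.20908144 -0.03634157  0.22322274] [ 0.31880029  0.61515642 -0.45656762] 0.05000361160240388 7.25
scene 67 [-0.04769148 -0.03627063  0.1195614 ] a 1.4135569783751298
[(0.59, [166.3, 173.9, 179.1, 197.3])]
top 146 [-0.0483711  -0.03516225  0.11950971] a 1.4167740238597082
[(0.77, [423.3, 198.1, 444.6, 218.4])]
```

View pics/h.png

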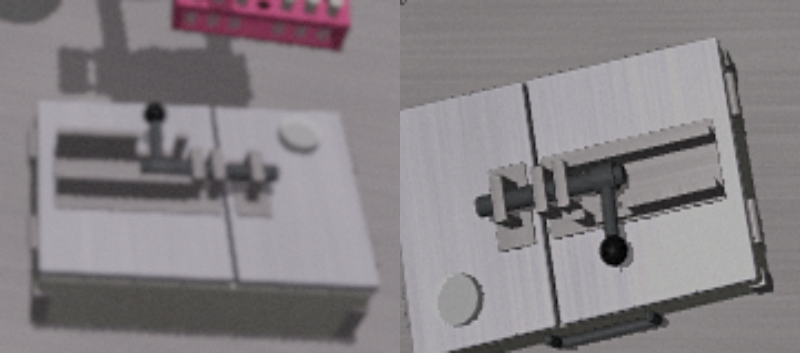

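Knob fits from both cameras put the handle at about 1.41 rad, which passes but isn't the full 1.5. I have time, so I'll press it gently to its stop with shut fingers.

Call:
jog_arm --motion "-0.045 0 0 0 0 0 0; -0.045 0 0 0 0 0 0; -0.045 0 0 0 0 0 0; -0.024 0 0 0 0 0 0; 0 0 0 0 0 0 0"

```text
clock: 7.95
tool_pos: [0.5287, 0.1549, 0.2214]
orientation: [0.0, -0.099, 0.995, 0.0]
force: [-0.9, -0.6, 0.3]
gripper_width: 0.128
```

Call:
jog_arm --motion "0 0 0.025 0 0 0 0; 0 0 0.025 0 0 0 0; 0 0 0.01 0 0 0 0; 0 0 0 0 0 0 0"

```text
clock: 8.35
tool_pos: [0.5239, 0.1539, 0.1608]
orientation: [-0.002, -0.099, 0.995, -0.0]
force: [0.4, -0.0, 0.5]
gripper_width: 0.002
```

Run:
```python
from h import *
o,p,R=tool();print(tocase(p),o["force"],o["gripper_width"]*.0919,o["clock"])
```

```text
[-0.05216735 -0.03647394  0.16076545] [ 0.37146018 -0.01706561  0.54717068] 0.00022934648113663182 8.35
```

Call:
jog_arm --motion "0 0 0.008 0 0 0 0; 0 0 0.004 0 0 0 0; 0 0 0.003 0 0 0 0; 0 0 0.002 0 0 0 0; 0 0 0 0 0 0 0"

```text
clock: 8.85
tool_pos: [0.5253, 0.1543, 0.1452]
orientation: [0.0, -0.099, 0.995, 0.0]
force: [0.6, 0.0, 0.9]
gripper_width: 0.006
```

Call:
jog_arm --motion "0 0 0.001 0 0 0 0; 0 0 0 0 0 0 0"

```text
clock: 9.05
tool_pos: [0.5255, 0.1544, 0.1445]
orientation: [0.0, -0.099, 0.995, 0.0]
force: [-0.9, 0.0, 2.6]
gripper_width: 0.003
```

Call:
jog_arm --motion "0 0 0.001 0 0 0 0; 0 0 0 0 0 0 0"

```text
clock: 9.25
tool_pos: [0.5255, 0.1544, 0.1439]
orientation: [0.0, -0.099, 0.995, 0.0]
force: [-2.9, -0.8, 9.5]
gripper_width: 0.004
```

Call:
jog_arm --motion "0 0 -0.01 0 0 0 0; 0 0 -0.035 0 0 0 0; 0 0 -0.035 0 0 0 0; 0.045 0 0 0 0 0 0; 0.045 0 0 0 0 0 0"

```text
clock: 9.75
tool_pos: [0.4374, 0.1366, 0.2245]
orientation: [0.001, -0.099, 0.995, 0.0]
force: [0.2, 0.2, -0.4]
gripper_width: 0.004
```

Call:
jog_arm --motion "0.045 0 0 0 0 0 0; 0.025 0 0 0 0 0 0; 0 0 0 0 0 0 0; 0 0 0 0 0 0 0"

```text
clock: 10.15
tool_pos: [0.3692, 0.1229, 0.224]
orientation: [0.001, -0.1, 0.995, 0.0]
force: [0.2, -0.1, -0.1]
gripper_width: 0.007
```

Run:
```python
from h import *
from scipy.optimize import least_squares
o,p,R=tool();print(tocase(p),o["force"],o["clock"])
ims=[]
for n in ["scene","top"]:
    a,d=imaging.get_image(n); ims.append(a); Q=tocase(world(n,d))
    m=(d>0)&(Q[...,2]>.108)&(Q[...,2]<.135)&(abs(Q[...,0]+.05)<.018)&(abs(Q[...,1]+.036)<.02)&(a.max(-1)<80)
    P=Q[m]
    if len(P)>10:
        f=least_squares(lambda k:np.linalg.norm(P-k,axis=1)-.01,[-.05,-.036,.115],loss="soft_l1",f_scale=.001);print(n,len(P),f.x, "a",np.arctan2(-f.x[0],f.x[2]-.112))
a,b=ims
cv2.imwrite("pics/i.png",np.hstack([cv2.resize(a[180:330,320:490],(400,353)),cv2.resize(b[120:260,60:240],(400,311+42))]))
```

```text
[-0.20991484 -0.03631803  0.22398654] [ 0.19733467 -0.11968631 -0.10690126] 10.15
scene 61 [-0.04644622 -0.03567619  0.1151288 ] a 1.5035340090002522
top 152 [-0.04872102 -0.03512793  0.11572559] a 1.4944769843501162
```

View pics/i.png

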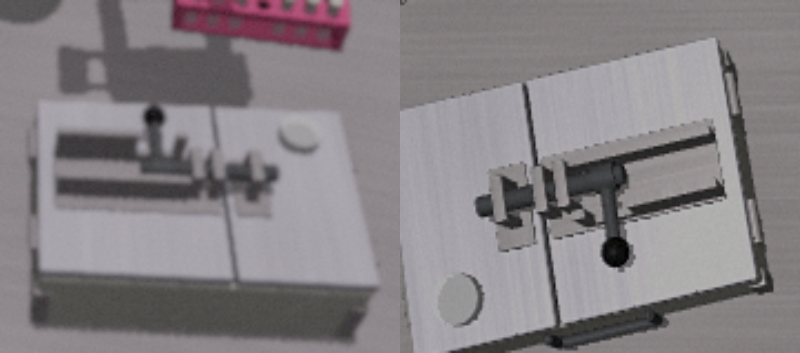

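The handle is now at about 1.50 rad with s at about 0.059 m. In the right crop the knob is at (615,252), the stem is in the notch, and the bar goes through the keeper. The arm is clear.

```bash
python3 -c "
from bench import robot
print(robot.finish_job())"
```

```text
the job is handed in; nothing more can be done
None
```

The long case's lid is bolted: the bolt is across in the keeper and its handle is fully down in the notch. I handed the job in at about 10 s of the 42 s allowed; no verdict is reported.

- **What I did:** I gripped the knob, slid the bolt about 57 mm, turned the handle along its arc and let go. Both cameras then put the handle at only about 1.41 rad. That was past the 1.3 limit but short of fully down, so I pressed it onto its stop with shut fingers, at about 9.5 N.
- **Last checks:** Knob fits put the slide at about 59 to 60 mm and the handle at about 1.50 rad (scene) and 1.49 rad (top). The force reading was near zero and the arm was clear of the case.
- **Small disagreements:** The cameras differ by about 2 mm on the knob's x position, which is within the calibration. While gripping the 20 mm knob, the gripper read about 18 mm.
- **Smaller case:** I never went near its bolt. Its knob was in the same place in both pictures after the handle turn, to within a few pixels, and I did not look at it again after the final press.

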